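Prove the lab bench's latching stop button

TASK

Before class, prove the latching stop on the bench's power control box with a fingertip: press the mushroom head straight in until it latches, take the finger off so that it stays in by itself, then push its raised wing round clockwise until the latch lets go, and leave the head sprung fully out with its wing back home. Only push, never grip or ram the head; do not press the start button beside it, and leave the loose things on the bench where they are.

Things in the scene. Friction and masses are not known exactly. Their poses are not given: they have to be found in the camera images.
- stop_box: Bench power control box, grey metal, 180 (its x) x 240 (y) x 70 mm high, white top plate, screwed to the bench. Origin: centre of its underside, z up; its front long side faces -x. On the plate: mushroom stop at (0, -60) mm, start button at (0, 45), pilot lamp at (0, 92) 12 mm high, flat sockets near the back edge, flat meter window near the front.
- stop_wing (a point): Middle of the top of the stop's raised wing, on its turning axis; moves with the head. x along the wing (at rest the box's x), y across, z up. The wing: upright rib 44 mm long, 10 wide, flat sides, standing 12 mm above the domed head (44 mm diameter, 11 thick); top 113 mm above the bench when out. Under the head 12 mm of air, then a 32 mm collar.
- stop_press (a joint): How far the stop head is pushed in, m: 0 fully out, about 0.007 when latched in (it rests there by itself), end stop at 0.010. It latches once pushed past about 0.008. The spring resists with 4 N at first, rising to about 10 N at the end stop. More than 35 N on the head, pushed or gripped, counts as rough handling.
- stop_twist (a joint): Turn of the stop head, rad, growing clockwise seen from above: 0 at rest, end stop 1.05. A spring turns it home when let go (0.04 N m at first, 0.1 at 0.8 rad). The latch lets go at 0.5 to 0.7 rad and the head then rises; turning the head when it is not latched does nothing.
- start_button (a joint): Flush grey start button, 23 mm across in a 30 mm metal bezel, top 9 mm above the top plate: m pressed in, 0 out, 0.005 fully in. To be left alone.
- multimeter: Hand multimeter in a red holster lying loose on the bench to the left or right of the box, 175 (its x) x 85 x 44 mm high, 0.38 kg; origin at the centre of its underside.
- fuse_jar: Small pale translucent jar with a white cap, 42 mm diameter, 58 mm high, standing loose on the bench on the other side of the box; origin at the centre of its underside.
- screwdriver: Screwdriver 160 mm long lying loose along its own x on the bench in front of the box; origin at the middle of its underside.

How it is judged:
By the outcome, as a careful person would: the job done as asked, in the order asked, and still so for the second after the job is handed in, with the robot touching nothing.
It also fails if it takes over 40 s, if anything falls off the work surface, if the arm or the gripper's body presses on something with over 40 N, if the wrist force passes 120 N, or if a joint passes its speed limit or range.

ROBOT

A 7-joint arm with a two-finger parallel gripper is mounted at the origin on the work surface. World frame = base frame: x ahead of the robot, y to its left, z up, the work surface at z = 0. Lengths are in mm, angles in rad, forces in N, time in s.
With the tool pointing down it reaches from about 400 to 900 mm from the base axis. Payload 5.6 kg.
Tool frame: the origin (TCP) lies midway between the tips of the shut fingers; the grasp point (between the pads) lies 19 mm behind it; x points along the fingers, y is the direction in which the jaws open and shut, and the axes are right-handed (so a half turn about x gives the same grasp; the last joint's range is limited). The gripper opens to 92 mm and grips with 3 to 60 N. Pads are 20 mm wide; open, the fingers measure 128 mm over their backs; the gripper's body (75 mm by 189 mm) begins 69 mm behind the grasp point.
Start: joints at [-1.147, 0.468, -0.012, 1.603, 0.006, 1.071, -0.056], TCP at [292.56, 580.446, 214.592] pointing down, gripper open.
Joint ranges: [-2.53, 2.53], [-0.31, 2.02], [-1.57, 1.55], [0.28, 2.44], [-1.29, 4.43], [0.15, 1.84], [-2.92, 2.92]. Speed limits (rad/s): [2.57, 2.57, 3.14, 3.14, 3.14, 3.14, 3.14].

INTERFACE

Orientations are given as a rotation vector (axis times angle).
In Python, from cell import robot, grip, kin, viewer gives the robot as it stands. Calls block until the motion is done:
- robot.movep(position, orientation): joint-space move of the TCP to a pose.
- robot.servo_line(position, feed=150, rotation=None): straight line of the TCP; rotation=None keeps the orientation; feed is the mean speed in mm/s.
- robot.goto_joints(angles): joint-space move.
- grip(opening, newtons=None): opening from 0.0 (shut) to 1.0 (fully open); newtons is the grip in N (None keeps the last); returns when the fingers have stopped.
- robot.hold(seconds).
- kin.ik(position, orientation): joint angles nearest the present ones, or None.
- robot.observe(): the state.
- viewer.read_camera(name): name is "scene" or "top" or "wrist"; returns the picture (480x640x3 uint8, red, green, blue); there is no depth.
- viewer.camera_info(name): a dict with "camera_matrix" (3x3 intrinsics, pixels), "R" (3x3) and "t" (3): a world point X has camera coordinates R X + t. Camera axes: x right, y down, z forward; pixel columns grow to the right and rows downward; lengths in mm; the calibration is good to about 2 mm. A picture is of the moment at which its call begins: read the wrist's pose just before it. camera_info takes no time and is no camera call; for the wrist camera it gives the pose at the moment of the call.
A pose or a line that the arm cannot do raises robot.IKError and nothing moves.
- robot.job_done(): hands the job in, once; it reports no verdict.
Trained networks look in the newest picture that a camera, given by its name, has taken for a name from the list of things; names that differ only in an ending like _2 or _b are one class to them, and where a whole thing is asked for, a point or a joint stands for the part that bears it (a point fixed in the world has none). Each returns a list of dicts, best first, with "confidence" (0 to 1); they miss things now and then, are a little off and sometimes report something else, mostly with a low value. They report only what shows in the picture. A call takes as long as a camera call.
- viewer.silhouettes(name, camera): "mask" (480x640 bool, what is visible of it).
- viewer.pinpoint(name, camera): "at" ([x, y, z] in mm, in the coordinates of the camera as it stood for that picture, good to about 4 mm: a listed point, or the origin of a listed thing).
The state is a dict: "t": time; "joints": joint angles; "joint_velocities": joint speeds; "joint_torque": joint torques, N m; "tcp_pos": TCP position; "tcp_rot": TCP orientation; "contact_force": force on the tool from outside, world axes, zero at the start; "wrist_torque": the same for the moment, N m; "grip_width": opening from 0.0 (shut) to 1.0 (fully open).
Only numpy, scipy, OpenCV 4.12 (cv2) and the standard library are available. Lean on these libraries where they do the work, as an engineer would, in place of code of your own. Each camera call takes 0.05 s, during which the arm holds its last target.

## Working session

There is one attempt and no reset: what is moved stays moved. The work goes in short steps, each a Python script; the robot and the scene stay as the last script left them, time stands still between calls to the robot, and variables do not carry over. Pictures are saved under pics/ and viewed, and the job is handed in when it is done.

```bash
mkdir -p pics; ls; cat > h.py <<'E'
import numpy as np, cv2
from cell import robot, grip, kin, viewer
def w(cam,p,ci=None):
    ci=ci or viewer.camera_info(cam); return np.array(ci["R"]).T@(np.array(p)-np.array(ci["t"]))
def snap(cam,fn):
    im=viewer.read_camera(cam); cv2.imwrite('pics/'+fn,im[:,:,::-1]); return im
E
python3 - <<'E'
from h import *
np.set_printoptions(precision=1,suppress=True)
print(robot.observe()["tcp_rot"],robot.observe()["t"])
for c in ("scene","top"):
    snap(c,c+"0.png")
    for n in ("stop_wing","stop_box","start_button","multimeter","fuse_jar","screwdriver"):
        for d in viewer.pinpoint(n,c)[:2]: print(c,n,round(d["confidence"],2),w(c,d["at"]))
print(robot.observe()["t"])
E
```

```text
pics
[ 0.4  1.5 -0.4] 0.0
scene stop_wing 0.59 [563.8  25.8 113. ]Traceback (most recent call last):
  File "<stdin>", line 7, in <module>
ValueError: it knows: fuse_jar, multimeter, screwdriver, stop_box, stop_wing
```

```bash
python3 - <<'E'
from h import *
np.set_printoptions(precision=2,suppress=True)
for c in ("scene","top"):
    snap(c,c+"0.png")
    for n in ("stop_wing","stop_box","multimeter","fuse_jar","screwdriver"):
        for d in viewer.pinpoint(n,c)[:2]: print(c,n,round(d["confidence"],2),w(c,d["at"]))
print(robot.observe()["t"],robot.observe()["tcp_rot"])
E
```

```text
scene stop_wing 0.84 [561.52  24.22 117.  ]
scene stop_box 0.81 [563.47  82.72  -0.52]
scene multimeter 0.96 [ 595.51 -136.61    4.5 ]
scene fuse_jar 0.85 [560.95 294.42  -0.14]
scene screwdriver 0.95 [433.61  86.59   3.43]
top stop_wing 0.62 [568.21  29.66 112.38]
top stop_box 0.55 [567.13  91.09   0.54]
top stop_box 0.41 [560.6  296.96  -2.99]
top multimeter 0.96 [ 594.38 -139.29    0.96]
top fuse_jar 0.67 [561.18 296.32  -1.36]
top screwdriver 0.59 [432.92  89.79   1.93]
0.75 [ 0.37  1.54 -0.37]
```

View pics/scene0.png

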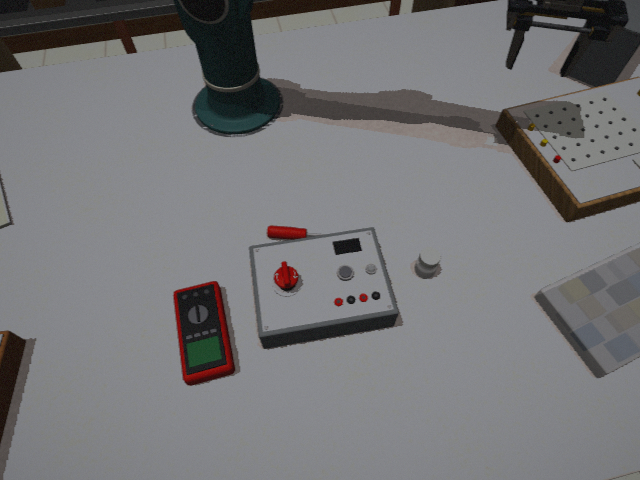

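View pics/top0.png

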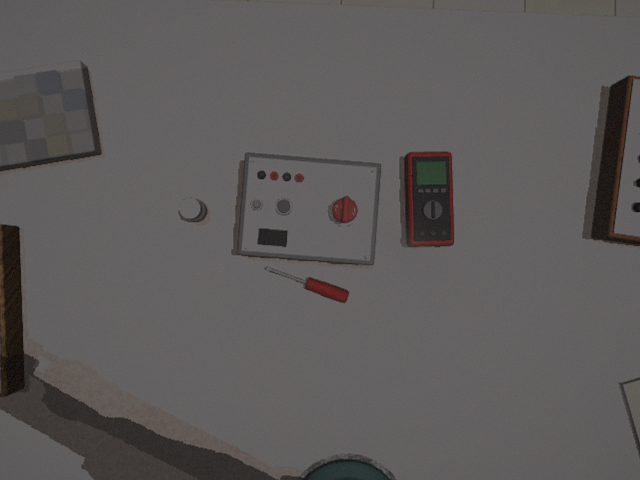

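```bash
python3 - <<'E'
from h import *
from scipy.spatial.transform import Rotation as Ro
np.set_printoptions(precision=3,suppress=True)
print(Ro.from_rotvec(robot.observe()["tcp_rot"]).as_matrix())
def bp(cam,uv,z):
    ci=viewer.camera_info(cam); R=np.array(ci["R"]);C=-R.T@ci["t"]
    d=R.T@np.linalg.solve(ci["camera_matrix"],[*uv,1]); return C+d*(z-C[2])/d[2]
for cam,a in (("top",[(245,153),(380,163),(373,264),(239,253)]),):
    P=[bp(cam,x,70)[:2] for x in a]; print(np.array(P),np.mean(P,0))
# yaw: 
P=np.array(P); v=(P[0]-P[1])+(P[3]-P[2]); print("yaw", np.arctan2(v[1],v[0])-np.pi/2)
yaw=np.arctan2(v[1],v[0])-np.pi/2
def ori(yt): # tool x down, y at angle yt
    x=np.array([0,0,-1.]);y=np.array([np.cos(yt),np.sin(yt),0]);return Ro.from_matrix(np.c_[x,y,np.cross(x,y)]).as_rotvec()
grip(0.0,10)
for k in (yaw,yaw+np.pi,yaw+np.pi/2,yaw-np.pi/2):
    print(k,kin.ik([500,28,250],ori(k)),kin.ik([565,28,110],ori(k)))
ci=viewer.camera_info("wrist");R=np.array(ci["R"]);print(R,-R.T@ci["t"],robot.observe()["tcp_pos"])
print(robot.observe()["t"]); snap("wrist","w0.png")
E
```

```text
[[ 0.     0.45   0.893]
 [ 0.     0.893 -0.45 ]
 [-1.     0.     0.   ]]
[[660.395 201.198]
 [650.812 -35.724]
 [473.123 -27.841]
 [485.629 205.857]] [567.489  85.873]
yaw -0.04690188575877352
-0.04690188575877352 [-0.587  0.177  0.527  1.95  -0.103  1.04  -0.061] [-0.492  0.488  0.491  1.922 -0.311  0.806  0.122]
3.0946907678310196 [ 0.886  0.504 -1.299  1.869  0.527  1.18   2.5  ] [ 0.008  0.465 -0.147  1.888  0.092  0.794  2.906]
1.523894441036123 [-0.413  0.171  0.328  1.94  -0.064  1.04   1.467] [-0.26   0.458  0.192  1.907 -0.119  0.787  1.52 ]
-1.61769821255367 [-0.775  0.194  0.749  1.96  -0.152  1.044 -1.576] [-0.61   0.521  0.651  1.93  -0.421  0.83  -1.349]
[[ 0.45   0.893  0.001]
 [ 0.867 -0.437  0.238]
 [ 0.213 -0.107 -0.971]] [232.549 610.613 385.809] [292.591 580.439 214.594]
2.0917
```

View pics/w0.png

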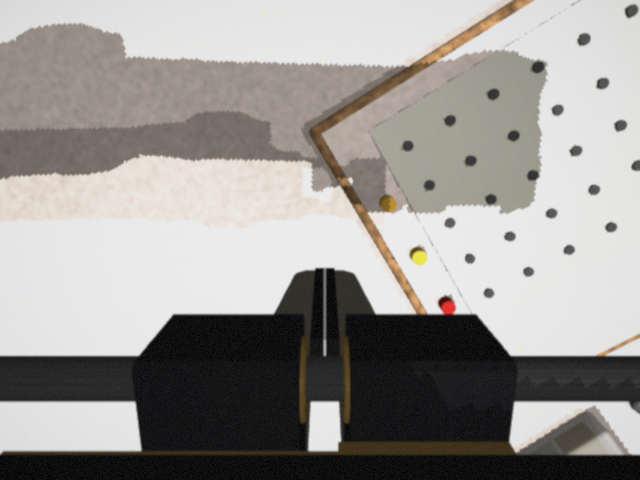

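```bash
cat >> h.py <<'E'
from scipy.spatial.transform import Rotation as Ro
def bp(cam,uv,z,ci=None):
    ci=ci or viewer.camera_info(cam); R=np.array(ci["R"]);C=-R.T@ci["t"]
    d=R.T@np.linalg.solve(ci["camera_matrix"],[*uv,1]); return C+d*(z-C[2])/d[2]
def proj(cam,X,ci=None):
    ci=ci or viewer.camera_info(cam); p=np.array(ci["camera_matrix"])@(np.array(ci["R"])@X+ci["t"]); return p[:2]/p[2]
def ori(yt):
    x=np.array([0,0,-1.]);y=np.array([np.cos(yt),np.sin(yt),0]);return Ro.from_matrix(np.c_[x,y,np.cross(x,y)]).as_rotvec()
E
python3 - <<'E'
from h import *
np.set_printoptions(precision=2,suppress=True)
robot.movep([565,80,200],ori(-0.047))
ci=viewer.camera_info("wrist"); snap("wrist","w1.png")
for n in ("stop_wing","stop_box"):
    for d in viewer.pinpoint(n,"wrist")[:2]: print(n,round(d["confidence"],2),w("wrist",d["at"],ci))
o=robot.observe();print(o["t"],o["tcp_pos"],o["contact_force"],proj("wrist",o["tcp_pos"]))
E
```

```text
stop_wing 0.66 [566.53  26.01 110.9 ]
stop_box 0.6 [564.78  86.42   0.66]
4.3417 [564.92  81.12 199.91] [ 0.25  0.85 -0.19] [325.46 289.36]
```

View pics/w1.png

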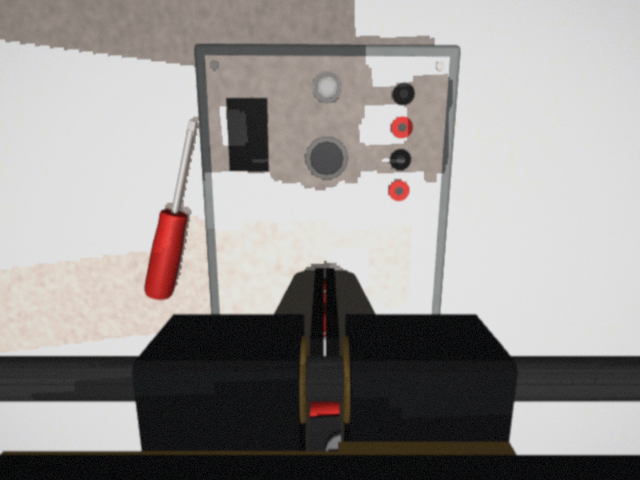

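```bash

python3 - <<'E'
from h import *
np.set_printoptions(precision=2,suppress=True)
robot.servo_line([565,-35,190],feed=150,rotation=ori(-0.047))
ci=viewer.camera_info("wrist"); snap("wrist","w2.png")
for n in ("stop_wing","stop_box"):
    for d in viewer.pinpoint(n,"wrist")[:2]: print(n,round(d["confidence"],2),w("wrist",d["at"],ci),proj("wrist",w("wrist",d["at"],ci)))
o=robot.observe();print(o["t"],o["tcp_pos"],Ro.from_rotvec(o["tcp_rot"]).as_matrix()[:,1])
import pickle;pickle.dump(ci,open("ci2.pkl","wb"))
E
```

```text
stop_wing 0.86 [565.57  24.19 113.81] [321.45 148.08]
stop_box 0.62 [562.74  86.95  -0.18] [315.29  64.07]
5.4083 [565.1  -33.67 189.99] [ 1.   -0.04 -0.  ]
```

View pics/w2.png

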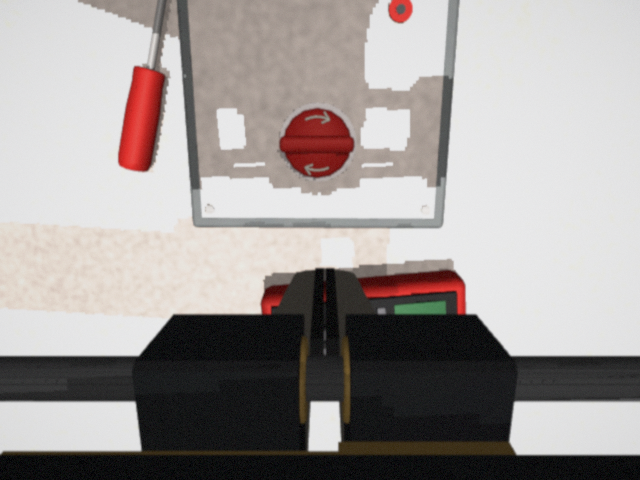

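```bash

python3 - <<'E'
import cv2
im=cv2.imread("pics/w2.png")[90:200,250:390]
cv2.imwrite("pics/w2z.png",cv2.resize(im,None,fx=5,fy=5,interpolation=cv2.INTER_CUBIC))
E
```

```text
(no output)
```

View pics/w2z.png

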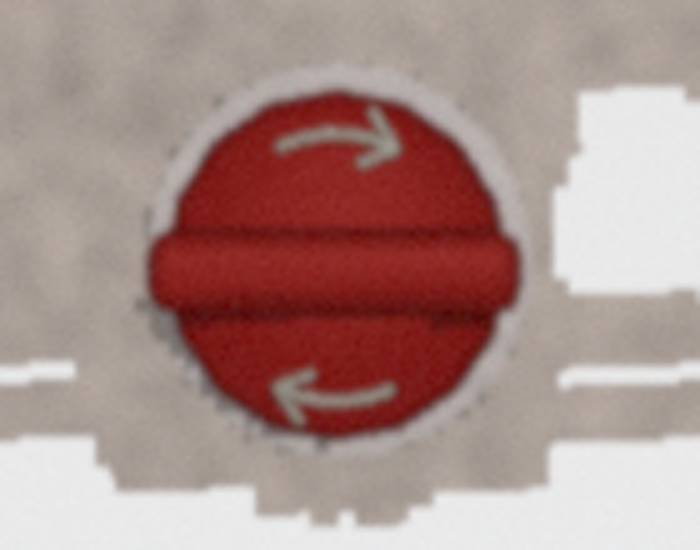

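```bash

python3 - <<'E'
from h import *
import pickle;ci=pickle.load(open("ci2.pkl","rb"))
np.set_printoptions(precision=2,suppress=True)
print(bp("wrist",(317,144),113,ci),bp("wrist",(280,143.6),113,ci),bp("wrist",(354,144),113,ci),bp("wrist",(317.5,142.5),96,ci), -np.array(ci["R"]).T@ci["t"])
# box near corners
for uv in ((195,227),(441,226),(454,0),(178,0)): print(bp("wrist",uv,70,ci))
print(bp("top",(345,209),107))
E
```

```text
[563.09  26.29 113.  ] [541.59  27.5  113.  ] [584.61  25.31 113.  ] [563.14  26.75  96.  ] [567.64  32.71 361.22]
[472.15 -28.87  70.  ]
[648.08 -36.18  70.  ]
[653.28 110.15  70.  ]
[478.94 118.12  70.  ]
[564.07  26.87 107.  ]
```

```bash

python3 - <<'E'
from h import *
np.set_printoptions(precision=2,suppress=True)
y=-0.046; c=[563.8,26.5]
robot.servo_line([*c,130],feed=120,rotation=ori(y))
robot.servo_line([*c,115.5],feed=60)
o=robot.observe();f0=o["contact_force"][2];print(o["t"],o["tcp_pos"],o["contact_force"])
zc=None
z=115.5
while z>101:
    z-=1.0
    robot.servo_line([*c,z],feed=20)
    o=robot.observe();f=o["contact_force"][2]-f0
    print(round(o["t"],2),z,o["tcp_pos"],np.array(o["contact_force"]))
    if zc is None and f>2.5: zc=z
    if f>20: break
    if zc is not None and z<=zc-8.5: break
print(zc)
E
```

```text
6.6667 [563.49  26.15 115.06] [-0.    0.96 -0.21]
6.92 114.5 [563.91  26.5  114.61] [-1.5  -0.9   0.59]
7.17 113.5 [563.82  26.53 113.53] [-0.5   0.28 -0.52]
7.42 112.5 [563.94  26.54 112.84] [-0.53  0.62  3.48]
7.67 111.5 [564.    26.55 111.89] [-1.15 -0.61  5.33]
7.92 110.5 [563.99  26.54 111.02] [-0.98 -0.06  6.97]
8.17 109.5 [564.03  26.53 110.1 ] [-2.07 -0.19  7.12]
8.42 108.5 [564.03  26.51 109.15] [-1.44  0.29  8.21]
8.67 107.5 [564.06  26.53 108.11] [-2.43 -0.24  7.62]
8.92 106.5 [564.02  26.51 106.88] [-2.78 -0.46  4.67]
9.17 105.5 [564.02  26.51 105.99] [-1.4   1.07  5.95]
9.42 104.5 [564.06  26.53 105.22] [-1.96  0.6   7.75]
9.67 103.5 [564.09  26.55 104.33] [-3.06  0.22  9.71]
112.5
```

```bash

python3 - <<'E'
from h import *
np.set_printoptions(precision=2,suppress=True)
c=[563.8,26.5]
def p():
    o=robot.observe();print(round(o["t"],2),o["tcp_pos"],np.array(o["contact_force"]))
robot.servo_line([*c,102.9],feed=15);p()
robot.hold(0.15);p()
for z in (105.5,107,109): robot.servo_line([*c,z],feed=30);p()
# go to side view, then pre-push: +y side, +x end
robot.servo_line([*c,130],feed=120)
y=-0.046; u=np.array([np.cos(y),np.sin(y)]); v=np.array([-u[1],u[0]])
q=np.array(c)-60*v
robot.servo_line([*q,150],feed=200)
robot.hold(0.1)
ci=viewer.camera_info("wrist"); snap("wrist","w3.png")
for d in viewer.pinpoint("stop_wing","wrist")[:2]: print(round(d["confidence"],2),w("wrist",d["at"],ci))
snap("scene","s3.png"); p()
import pickle;pickle.dump(ci,open("ci3.pkl","wb"))
im=cv2.imread("pics/w3.png"); 
E
```

```text
9.92 [564.05  26.53 103.77] [-2.27  0.24  9.5 ]
10.07 [564.09  26.53 103.8 ] [-2.31  0.39  8.88]
10.32 [564.4   26.52 106.  ] [-0.81 -0.31  6.28]
10.57 [563.42  26.48 106.52] [ 0.08  0.22 -0.23]
10.82 [563.74  26.51 108.91] [-0.17 -0.02 -0.2 ]
0.78 [567.09  23.13 108.46]
11.86 [560.85 -32.11 149.43] [-0.46 -0.89  0.47]
```

View pics/w3.png

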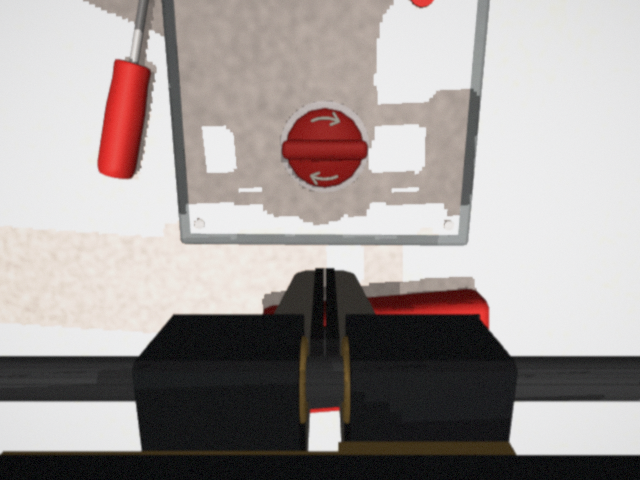

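```bash
cat >> h.py <<'E'
C=np.array([563.8,26.5]); Y0=-0.046
def pose(th,d,a=-18.):
    y=Y0-th; u=np.array([np.cos(y),np.sin(y)]); v=np.array([-u[1],u[0]])
    return C+a*u-d*v, ori(y), v
def go(th,d,z,feed):
    p,r,v=pose(th,d); robot.servo_line([*p,z],feed=feed,rotation=r)
    o=robot.observe(); f=np.array(o["contact_force"])
    print(round(o["t"],2),th,d,z,o["tcp_pos"],f,"push",round(float(-f[:2]@v),2)); return float(-f[:2]@v)
E
python3 - <<'E'
from h import *
np.set_printoptions(precision=2,suppress=True)
go(0,30,125,100); go(0,24,100.5,100)
f0=go(0,20,100.5,30)
for d in (18,17,16,15,14,13):
    f=go(0,d,100.5,20)
    if f-f0>1.8: break
ci=viewer.camera_info("wrist"); snap("wrist","w4.png")
E
```

```text
12.44 0 30 125 [544.4   -2.39 124.89] [-0.67 -0.07 -0.03] push 0.1
12.84 0 24 100.5 [544.57   2.96 100.17] [0.26 0.32 0.27] push -0.33
13.12 0 20 100.5 [545.28   7.59 100.96] [ 0.36 -0.21 -0.14] push 0.2
13.38 0 18 100.5 [545.07   9.54 100.62] [-0.7   0.8   0.41] push -0.76
13.62 0 17 100.5 [545.05  10.45 100.51] [ 0.64 -0.18  0.44] push 0.15
13.88 0 16 100.5 [545.1   11.44 100.5 ] [-0.02  0.07  0.6 ] push -0.07
14.12 0 15 100.5 [545.09  11.89 100.48] [-0.42 -1.75  0.09] push 1.77
14.38 0 14 100.5 [544.99  12.71 100.47] [-1.08 -3.1   0.21] push 3.15
```

View pics/w4.png

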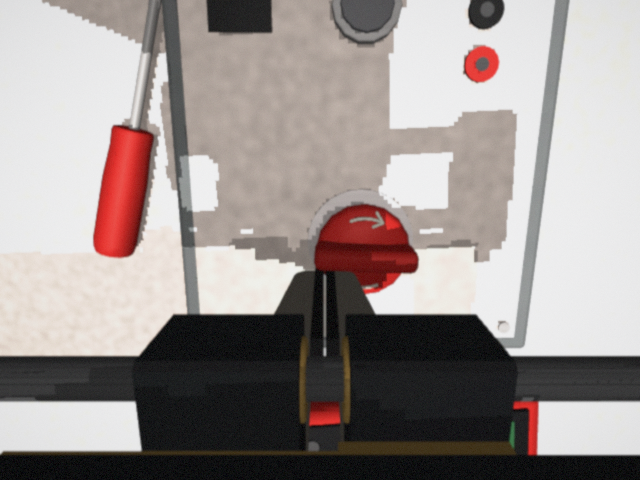

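```bash

python3 - <<'E'
from h import *
np.set_printoptions(precision=2,suppress=True)
for th in (0.12,0.24,0.36,0.48,0.58,0.68,0.76):
    f=go(th,14.3,100.5,25)
    if f>15: print("stop");break
snap("wrist","w5.png")
E
```

```text
14.69 0.12 14.3 100.5 [543.58  15.12 100.48] [-1.49 -3.85  0.53] push 4.04
14.96 0.24 14.3 100.5 [542.41  17.74 100.48] [-0.51 -3.22  1.26] push 3.23
15.22 0.36 14.3 100.5 [541.53  20.31 100.5 ] [-1.33 -4.06  1.28] push 4.26
15.49 0.48 14.3 100.5 [540.94  22.93 100.5 ] [-2.11 -4.6   2.19] push 5.04
15.74 0.58 14.3 100.5 [540.7   25.22 100.5 ] [-2.25 -4.51  2.51] push 4.98
15.99 0.68 14.3 100.5 [540.07  27.76 100.46] [-3.09 -3.7   4.22] push 4.81
16.24 0.76 14.3 100.5 [540.19  29.55 100.4 ] [-3.98 -3.35  4.06] push 5.19
```

View pics/w5.png

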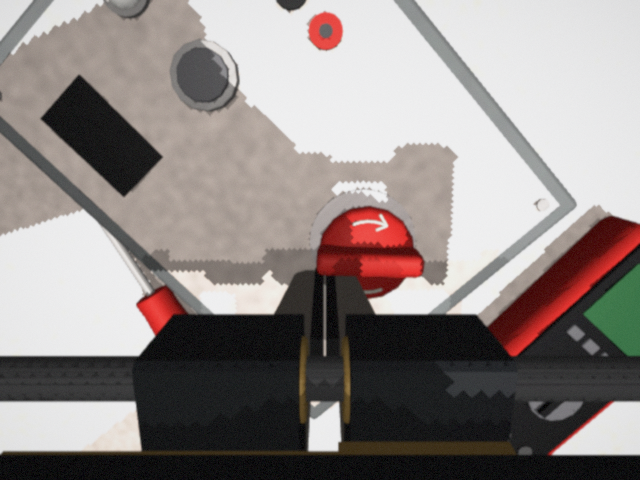

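```bash

python3 - <<'E'
from h import *
np.set_printoptions(precision=2,suppress=True)
go(0.78,14.3,103,25)
go(0.80,14.3,106,25)
robot.hold(0.15)
go(0.80,14.3,106,25)
for th in (0.6,0.4,0.2,0.05): go(th,14.5,106,35)
go(-0.02,16,106,35); go(0,22,106,40); go(0,26,125,80); 
p,r,v=pose(0,60,0); robot.servo_line([*p,150],feed=150,rotation=r)
robot.hold(0.1)
ci=viewer.camera_info("wrist"); snap("wrist","w6.png")
for d in viewer.pinpoint("stop_wing","wrist")[:2]: print(round(d["confidence"],2),w("wrist",d["at"],ci))
snap("scene","s6.png")
for n in ("stop_wing","multimeter","fuse_jar","screwdriver"):
    for d in viewer.pinpoint(n,"scene")[:1]: print(n,round(d["confidence"],2),w("scene",d["at"]))
print(robot.observe()["t"],robot.observe()["contact_force"])
a=cv2.imread("pics/w3.png");b=cv2.imread("pics/w6.png")
cv2.imwrite("pics/cmp.png",cv2.resize(np.hstack([a[80:220,260:400],b[80:220,260:400]]),None,fx=2.8,fy=2.8))
E
```

```text
16.54 0.78 14.3 103 [539.98  29.82 102.66] [-4.15 -4.31  1.8 ] push 5.97
16.82 0.8 14.3 106 [539.58  30.39 105.23] [-3.89 -3.83 -0.55] push 5.45
17.22 0.8 14.3 106 [539.55  30.41 105.23] [-4.15 -3.54 -0.11] push 5.46
17.57 0.6 14.5 106 [539.25  25.63 105.28] [-2.94 -3.11 -0.86] push 4.26
17.92 0.4 14.5 106 [539.99  21.18 105.37] [-3.24 -4.03 -1.45] push 5.03
18.27 0.2 14.5 106 [541.54  16.87 105.41] [-3.21 -3.75 -0.77] push 4.42
18.57 0.05 14.5 106 [543.58  13.83 105.58] [-3.68 -3.63 -0.94] push 3.97
18.82 -0.02 16 106 [546.25  11.74 106.26] [ 0.11 -1.4  -0.43] push 1.39
19.11 0 22 106 [545.19   5.54 106.23] [-0.33  0.4  -0.82] push -0.38
19.5 0 26 125 [545.17   1.38 125.88] [-0.07  1.   -0.77] push -1.0
0.92 [565.57  27.23 112.13]
stop_wing 0.64 [566.84  85.42  -2.68]
multimeter 0.61 [ 596.2  -133.89    4.78]
fuse_jar 0.83 [562.3  293.99  -1.48]
screwdriver 0.91 [435.68  87.25   3.21]
20.4083 [0.12 0.13 0.84]
```

View pics/cmp.png

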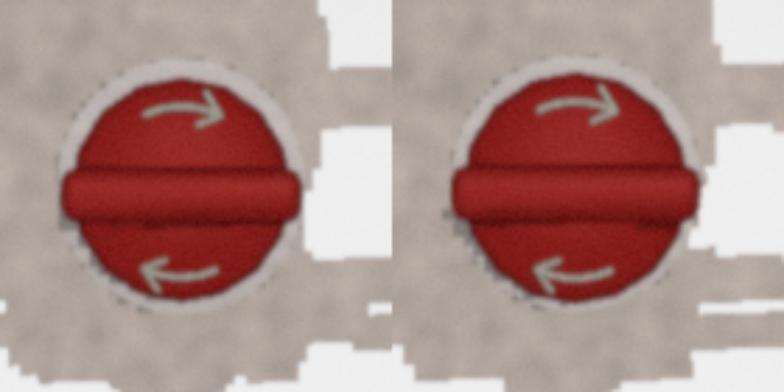

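View pics/s6.png

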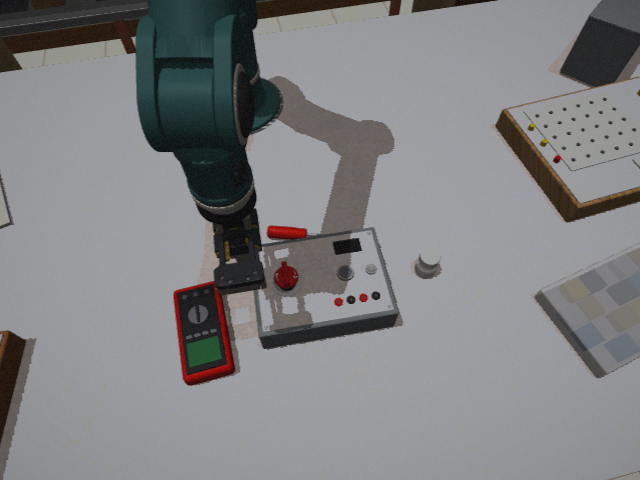

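The before and after crops show the wing level in both. It is about 246 px wide now against 239 px when latched, which fits the 7 mm rise. In the scene picture the meter, jar and screwdriver are where they started. The finger is clear of everything, so I am handing in.

```bash

python3 - <<'E'
from h import *
robot.job_done(); 
E
```

```text
the job is handed in; nothing more can be done
```

The latching stop was pressed in, stayed in by itself, was turned free and is now fully out with its wing home. I handed the job in at about 20.4 s.

- **Press:** I pushed straight down on the wing with the shut fingers, to about 9 mm at no more than 10 N. On the way back up the force fell to zero at about 106.5 mm tip height, and the wing stayed about 7 mm lower than at rest, so the head had latched.
- **Turn:** I pushed the wing clockwise from one side to a commanded 0.80 rad, at no more than 6 N. The upward force on the finger rose at about 0.68 rad, which is where I take the latch to have let go. I then raised the tip, followed the wing back home and moved clear.
- **Last checks:**
  - In the wrist picture the wing is parallel to the box and about 3 % larger than when latched. That matches a 7 mm rise, and the wing top was located at 112 mm, against 108 mm when latched and 113 mm expected.
  - The multimeter, jar and screwdriver read within about 3 mm of where they started, which is inside the detector's error.
  - The fingers never came near the start button, and the wrist force was near zero at the end.
- **Disagreement:** The final scene-camera reading for the wing landed on the box's origin instead (566.8, 85.4, -2.7). I treated it as a false detection and relied on the wrist view, which had 0.92 confidence.

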